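# Seat two serving boards in the slots of their thickness

## Task

Put the two wooden serving boards from the steel draining stand away upright in the wooden rack: the thick one in the widest slot, the thin one in the narrowest, the middle slot stays empty. Ease each board down past its sprung cork pad and press it gently until you feel it stop fully home on the ledges at the bottom, then let go; never force a board against the rack, and leave the other things where they are.

Things in the scene. Friction and masses are not known exactly. Their poses are not given: they have to be found in the camera images.
- board_thick: Loose plain wooden serving board, 18 mm thick (y), 110 mm wide (x), 130 mm tall (z), about 190 g, standing on edge in either bay of the draining stand. Brass eyelet in one upper corner (look only). Origin: centre of its lower edge; z up. Best pinched across its thickness at the middle of its top edge.
- board_thin: Loose plain wooden serving board, 10 mm thick (y), 110 mm wide (x), 130 mm tall (z), about 120 g, standing on edge in either bay of the draining stand. Brass eyelet in one upper corner (look only). Origin: centre of its lower edge; z up. Best pinched across its thickness at the middle of its top edge.
- slot_wide: Fixed slot block for a 18 mm board. Origin: centre of its underside (10 mm above the worktop); z up, x along the slot, y across; slot middle at y = 0. Mouth 38 mm wide at z 64 mm, bevelled 45 deg to the 22 mm throat at z 56 mm, flat walls below. 140 mm long; end walls 32 mm high, 124 mm apart.
- slot_mid: Fixed slot block for a 14 mm board. Origin: centre of its underside (10 mm above the worktop); z up, x along the slot, y across; slot middle at y = 0. Mouth 34 mm wide at z 64 mm, bevelled 45 deg to the 18 mm throat at z 56 mm, flat walls below. 140 mm long; end walls 32 mm high, 124 mm apart. Stays empty.
- slot_narrow: Fixed slot block for a 10 mm board. Origin: centre of its underside (10 mm above the worktop); z up, x along the slot, y across; slot middle at y = 0. Mouth 30 mm wide at z 64 mm, bevelled 45 deg to the 14 mm throat at z 56 mm, flat walls below. 140 mm long; end walls 32 mm high, 124 mm apart.
- pad_wide (a point): Top of the sprung cork pad's flat face in slot_wide, on its +y wall (pad at rest). The pad is 60 mm long, stands 6 mm into the throat, ramp from z 60 to 46 mm of the block, flat face to z 30 mm. It yields sideways; on the right board it drags with about 3 to 10 N, holds it wherever it is let go and pushes it to the -y wall.
- pad_narrow (a point): Top of the sprung cork pad's flat face in slot_narrow, on its +y wall (pad at rest). The pad is 60 mm long, stands 6 mm into the throat, ramp from z 60 to 46 mm of the block, flat face to z 30 mm. It yields sideways; on the right board it drags with about 3 to 10 N, holds it wherever it is let go and pushes it to the -y wall.
- rack: Fixed dark wooden base board, 160 x 216 x 10 mm, that carries the three slot blocks side by side along its y, 68 mm between centres, in any order. Origin: centre of its underside. At the bottom of each slot are rigid ledges that stop the board: their top is anywhere from z 10 to 26 mm of the block, differs by slot and time, and is not measured: feel for it. A push over 20 N is too hard.
- stand: Fixed steel draining stand, plate 150 x 170 x 8 mm with two bays for boards along its y, 75 mm between centres; bay floor 8 mm above the worktop, low wire hoops to 33 mm, 26 mm between them. Origin: centre of its underside.
- feeler_wide (a joint): Sprung brass feeler at the bottom of slot_wide, pushed down by the board's lower edge. 0 = untouched, standing 4 mm above the ledges; about 0.004 = the board stands on the ledges, fully home. Spring under 1 N. Reads travel only, not the height of the ledges.
- feeler_narrow (a joint): Sprung brass feeler at the bottom of slot_narrow, pushed down by the board's lower edge. 0 = untouched, standing 4 mm above the ledges; about 0.004 = the board stands on the ledges, fully home. Spring under 1 N. Reads travel only, not the height of the ledges.
- salt_shaker: Glass salt shaker with metal cap, 44 mm across, 90 mm tall, loose bystander between stand and rack. Origin: centre of its underside.
- mug: Speckled mug, 88 x 121 x 100 mm with handle, loose bystander right of the rack. Origin: centre of its underside.
- tea_light: Tea light, 38 mm across, 15 mm tall, loose bystander. Origin: centre of its underside.

How it is judged:
By the outcome, as a careful person would: the job done as asked, in the order asked, and still so for the second after the job is handed in, with the robot touching nothing.
It also fails if it takes over 70 s, if anything falls off the work surface, if the arm or the gripper's body presses on something with over 40 N, if the wrist force passes 120 N, or if a joint passes its speed limit or range.

## Robot

A 6-joint arm with a two-finger parallel gripper is mounted at the origin on a cart in front of the work surface, level with it; the furniture and walls round the work are solid. World frame = base frame: x ahead of the robot, y to its left, z up, the work surface at z = 0. Lengths are in m, angles in rad, forces in N, time in s.
With the tool pointing down it reaches from about 0.3 to 0.875 m from the base axis. Payload 4.2 kg.
Tool frame: the origin (TCP) lies midway between the tips of the shut fingers; the grasp point (between the pads) lies 19 mm behind it; z points along the fingers, y is the line along which they close (so a half turn about z gives the same grasp; the last joint's range is limited). The gripper opens to 85 mm and grips with 20 to 120 N. Pads are 22 mm wide; open, the fingers measure 114 mm over their backs; the gripper's body (76 mm by 85 mm) begins 54 mm behind the grasp point. The pads swing forward as they close: fully open they stand 13 mm farther back than shut.
Start: joints at [1.203, 0.32, 1.565, -0, 1.257, -0.02], TCP at [0.196, 0.541, 0.231] pointing down, gripper open.
Joint ranges: [-3.11, 3.11], [-0.84, 2.01], [0.21, 2.61], [-1.34, 4.49], [0.05, 2.63], [-2.56, 2.56]. Speed limits (rad/s): [2.57, 2.57, 3.14, 3.14, 3.14, 3.14].

## Interface

Orientations are given as a rotation vector (axis times angle).
In Python, from workcell import r gives the robot as it stands.
- The arm moves only by the shell command python3 jog.py 'ROWS' [OPENING] [FORCE]. ROWS is 1 to 12 rows, one to a line, with the numbers parted by commas; each row has 6 numbers: dx, dy, dz in m, then a rotation vector rx, ry, rz in rad; each row shifts and turns the commanded pose from where the row before left it, along the tool's axes as they then stand; what a row does not reach is not made up. A row lasts 1/10 s, in which the tool goes at most 0.05 m and 0.15 rad, less where a joint would pass 70% of its speed; a pose out of reach is approached as far as the arm can. OPENING is the finger opening in m, set as the command begins (- or left out keeps the last). The fingers move at their own pace and stop on an object; FORCE is the grip in N (left out, the last holds). Time passes only in rows, so rows that do not move let the fingers close. It prints the time, the measured TCP pose, the force, the opening and the grip force at its end. Input that does not fit is refused with a message, and nothing moves.
- r.read_state(): the state, without advancing time (a new reading comes with each control period).
- r.read_camera(name): name is "scene" or "top" or "wrist"; returns the picture (400x640x3 uint8, blue, green, red); there is no depth.
- r.camera_params(name): a dict with "camera_matrix" (3x3 intrinsics, pixels), "cam_to_world" (4x4, takes a point from camera to world coordinates). Camera axes: x right, y down, z forward; pixel columns grow to the right and rows downward; lengths in m; the calibration is good to about 2 mm. A picture is of the moment at which its call begins: read the wrist's pose just before it. camera_params takes no time and is no camera call; for the wrist camera it gives the pose at the moment of the call.
- r.sign_off(): hands the job in; it is judged then, once.
The state is a dict: "time_s": time; "joint_positions": joint angles; "qd": joint speeds; "joint_torque": joint torques, N m; "position": TCP position; "ee_rot": TCP orientation; "contact_force": force on the tool from outside, world axes, zero at the start; "wrist_torque": the same for the moment, N m; "finger_gap": finger opening in m; "finger_force": force on a finger pad.
Only numpy, scipy, OpenCV 4.12 (cv2) and the standard library are available. Lean on these libraries where they do the work, as an engineer would, in place of code of your own. Each camera call takes 0.05 s, during which the arm holds its last target. There are 200 camera calls.

## Working session

There is one attempt and no reset: what is moved stays moved. The work goes in short steps, Python scripts to look and compute and a shell command to move; the robot and the scene stay as the last step left them, time stands still between calls to the robot, and variables do not carry over. Pictures are saved under pics/ and viewed, at most 10 in all, crops included, and the job is handed in when it is done.

```bash
ls; mkdir -p pics; python3 - <<'E'
from workcell import r
import cv2,numpy as np
s=r.read_state();print({k:np.round(v,3).tolist() for k,v in s.items()})
a=r.read_camera("scene");b=r.read_camera("top")
cv2.imwrite("pics/scene.png",a);cv2.imwrite("pics/top.png",b)
for n in("scene","top","wrist"):
  p=r.camera_params(n);print(n,np.round(p["camera_matrix"],1).tolist(),np.round(p["cam_to_world"],3).tolist())
E
```

```text
jog.py
pics
workcell.py
{'time_s': 0.0, 'joint_positions': [1.203, 0.32, 1.566, -0.0, 1.257, -0.02], 'qd': [-0.001, 0.001, -0.003, -0.0, 0.0, -0.001], 'joint_torque': [-0.0, -41.552, -23.416, -0.0, 0.008, 0.0], 'position': [0.196, 0.54, 0.23], 'ee_rot': [-0.543, -3.094, 0.003], 'contact_force': [-0.032, -0.077, 1.009], 'wrist_torque': [0.006, 0.009, -0.015], 'finger_force': 0.0, 'finger_gap': 0.085}
scene [[388.7, 0.0, 322.6], [0.0, 388.7, 198.6], [0.0, 0.0, 1.0]] [[0.523, -0.545, 0.655, -0.266], [-0.852, -0.352, 0.387, -0.509], [0.02, -0.761, -0.649, 0.795], [0.0, 0.0, 0.0, 1.0]]
top [[397.0, 0.0, 316.2], [0.0, 397.0, 201.0], [0.0, 0.0, 1.0]] [[0.022, -0.994, 0.105, 0.349], [-1.0, -0.023, -0.004, -0.068], [0.006, -0.105, -0.994, 1.181], [0.0, 0.0, 0.0, 1.0]]
wrist [[335.9, 0.0, 323.8], [0.0, 335.9, 202.0], [0.0, 0.0, 1.0]] [[0.341, 0.889, 0.307, 0.116], [0.94, -0.322, -0.113, 0.569], [-0.001, 0.327, -0.945, 0.373], [0.0, 0.0, 0.0, 1.0]]
```

View pics/scene.png

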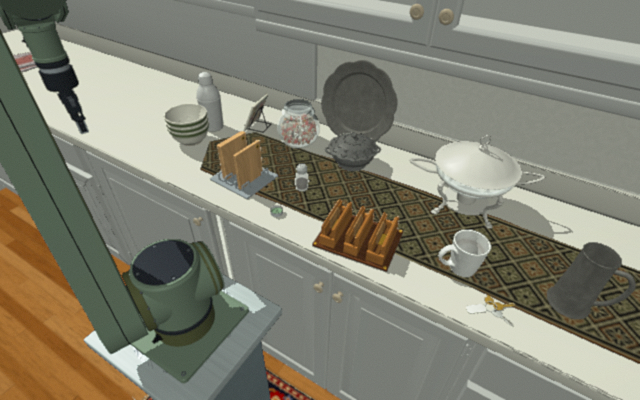

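View pics/top.png

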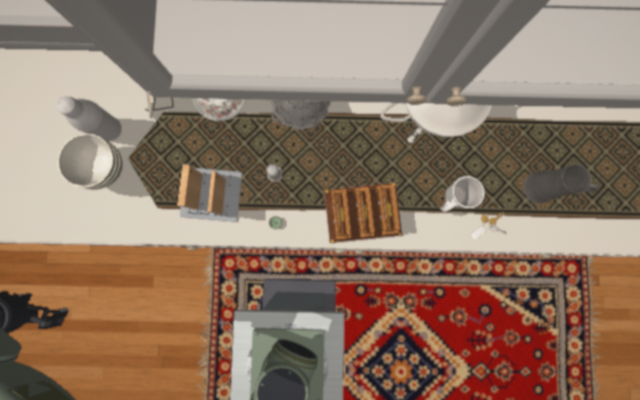

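The stand with both boards is at about (212,192) in the top view and the rack at (363,212). The shaker is at (274,172) and the tea light at (277,222). Next I'll enlarge the stand and rack.

```bash
python3 - <<'E'
import cv2,numpy as np
t=cv2.imread("pics/top.png");s=cv2.imread("pics/scene.png")
f=lambda im,x,y,w,h,k:cv2.resize(im[y:y+h,x:x+w],(w*k,h*k),interpolation=cv2.INTER_CUBIC)
a=f(t,170,155,80,75,5);b=f(t,315,172,80+15,75,5)[:, :400+75]
c=f(s,200,125,80,75,5);d=f(s,308,190,95,75,5)
cv2.imwrite("pics/crop.png",cv2.resize(np.vstack([np.hstack([a,b[:,:400]*0+b[:,:400]]) if 0 else np.hstack([a,b]),np.hstack([c,d])]),(700,600)))
E
```

```text
(no output)
```

View pics/crop.png

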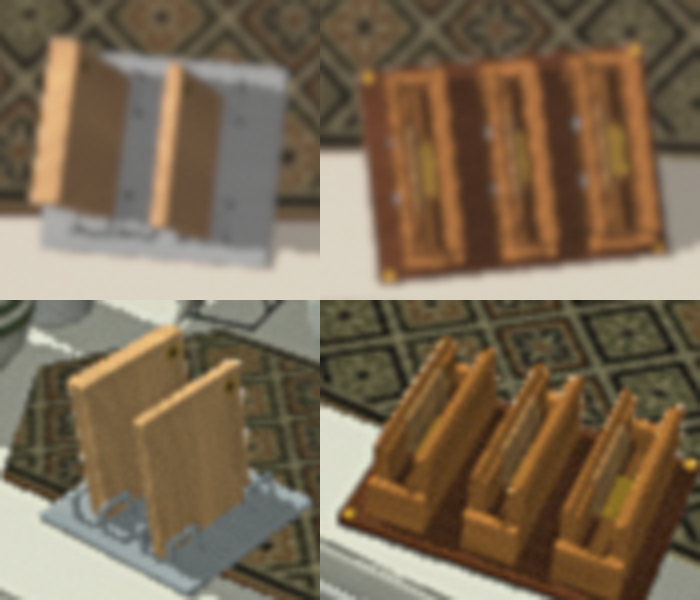

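The crops show the thick board as the left one in the top view (+y bay) and the thin one to its right. The rack's three blocks are in view with brass screws at the base corners. Next I'll compute rough positions.

```bash
cat > h.py <<'E'
import numpy as np
from workcell import r
def ray(n,px,z,P=None):
    p=P or r.camera_params(n);K=np.array(p["camera_matrix"]);T=np.array(p["cam_to_world"])
    d=(T[:3,:3]@np.linalg.inv(K)@np.c_[np.atleast_2d(px),np.ones(len(np.atleast_2d(px)))].T).T
    return T[:3,3]+d*((z-T[2,3])/d[:,2])[:,None]
def proj(n,X,P=None):
    p=P or r.camera_params(n);K=np.array(p["camera_matrix"]);T=np.linalg.inv(np.array(p["cam_to_world"]))
    q=(K@(T[:3,:3]@np.atleast_2d(X).T+T[:3,3:4])).T
    return q[:,:2]/q[:,2:]
E
python3 - <<'E'
from h import *
A=lambda q:np.array(q)/4+[170,155]
B=lambda q:(np.array(q)-[320,0])/4+[315,172]
np.set_printoptions(precision=4,suppress=True)
print("thick",ray("top",A([(52,38),(78,40),(32,200),(57,205)]),.138)[:,:2])
print("thin",ray("top",A([(165,64),(184,66),(150,222),(170,228)]),.138)[:,:2])
print("screws",ray("top",B([(368,78),(634,50),(388,274),(658,247)]),.012)[:,:2])
print("shaker",ray("top",[(274,168)],.09),"tl",ray("top",[(277,222)],.012))
T=np.array(r.camera_params("wrist")["cam_to_world"]);from scipy.spatial.transform import Rotation as R
s=r.read_state();Rt=R.from_rotvec(s["ee_rot"]).as_matrix();print(Rt.round(3),(Rt.T@(T[:3,3]-s["position"])).round(4),(Rt.T@T[:3,:3]).round(3))
E
```

```text
thick [[0.5488 0.285 ]
 [0.5479 0.2676]
 [0.4404 0.2919]
 [0.4374 0.2753]]
thin [[0.533  0.209 ]
 [0.532  0.1964]
 [0.4276 0.2136]
 [0.4239 0.2003]]
screws [[ 0.5017 -0.1035]
 [ 0.5273 -0.3011]
 [ 0.3573 -0.121 ]
 [ 0.3815 -0.319 ]]
shaker [[0.5541 0.0478 0.09  ]] tl [[0.4079 0.0418 0.012 ]]
[[-0.94   0.341 -0.001]
 [ 0.341  0.94  -0.001]
 [ 0.    -0.002 -1.   ]] [ 0.0848 -0.0001 -0.1425] [[-0.    -0.945 -0.327]
 [ 1.    -0.001  0.   ]
 [-0.    -0.327  0.945]]
```

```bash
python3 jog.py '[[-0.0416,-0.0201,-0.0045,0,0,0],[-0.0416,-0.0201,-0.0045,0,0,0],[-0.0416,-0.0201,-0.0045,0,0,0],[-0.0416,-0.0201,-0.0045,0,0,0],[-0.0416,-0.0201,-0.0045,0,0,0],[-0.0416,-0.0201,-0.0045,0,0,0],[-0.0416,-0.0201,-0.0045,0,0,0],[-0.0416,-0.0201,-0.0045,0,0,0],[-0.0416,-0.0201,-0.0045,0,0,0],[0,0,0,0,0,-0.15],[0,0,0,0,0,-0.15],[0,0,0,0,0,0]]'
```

```text
refused: ROWS must be rows one to a line, with the numbers parted by commas. Nothing was moved.
```

Refused on format, not on reach. It needs rows one to a line, with the numbers parted by commas.

```bash
python3 jog.py '-0.0416,-0.0201,-0.0045,0,0,0
-0.0416,-0.0201,-0.0045,0,0,0
-0.0416,-0.0201,-0.0045,0,0,0
-0.0416,-0.0201,-0.0045,0,0,0
-0.0416,-0.0201,-0.0045,0,0,0
-0.0416,-0.0201,-0.0045,0,0,0
-0.0416,-0.0201,-0.0045,0,0,0
-0.0416,-0.0201,-0.0045,0,0,0
-0.0416,-0.0201,-0.0045,0,0,0
0,0,0,0,0,-0.15
0,0,0,0,0,-0.15
0,0,0,0,0,0' 
python3 - <<'E'
from h import *
import cv2,pickle
P=r.camera_params("wrist");a=r.read_camera("wrist");cv2.imwrite("pics/w1.png",a);pickle.dump(P,open("w1.p","wb"))
E
```

```text
time_s: 1.3
position: [0.4864, 0.2423, 0.2713]
ee_rot: [-0.077, -3.14, 0.001]
contact_force: [0.3, 0.3, -0.2]
finger_gap: 0.0856
finger_force: 0.0
```

View pics/w1.png

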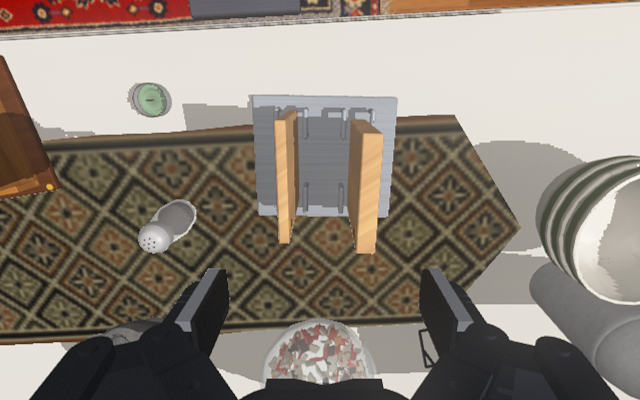

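Wrist view: the thin board's top edge runs about (282,120)–(285,242) and the thick one's (367,125)–(367,252). The stand is clear of other things. I'll measure these and move to a view of the rack.

```bash
python3 - <<'E'
from h import *
import cv2,pickle
P=pickle.load(open("w1.p","rb"));a=cv2.imread("pics/w1.png");np.set_printoptions(precision=4,suppress=True)
h=cv2.cvtColor(a,cv2.COLOR_BGR2HSV)
print(h[180,270:300].tolist());print(h[190,345:385].tolist())
for nm,x0,x1 in(("thin",265,305),("thick",335,395)):
  m=np.zeros(a.shape[:2],np.uint8);m[100:265,x0:x1]=(cv2.inRange(h,(8,70,205),(22,255,255)))[100:265,x0:x1]
  m=cv2.morphologyEx(m,cv2.MORPH_OPEN,np.ones((3,3)))
  c=max(cv2.findContours(m,0,1)[0],key=cv2.contourArea)
  b=cv2.boxPoints(cv2.minAreaRect(c));ap=cv2.approxPolyDP(c,3,True)[:,0]
  print(nm,b.tolist(),ap.tolist());q=ray("wrist",b,.138,P);print(q[:,:2],q.mean(0));print(ray("wrist",ap.astype(float),.138,P)[:,:2])
E
python3 - <<'E'
from h import *
from scipy.spatial.transform import Rotation as R
s=r.read_state();M=R.from_rotvec(s["ee_rot"]).as_matrix()
print(M.T@(np.array([0.442,-0.211,0.25])-s["position"]))
E
```

```text
[[113, 8, 123], [120, 10, 125], [113, 8, 124], [108, 10, 124], [113, 8, 123], [109, 16, 124], [14, 91, 152], [15, 117, 200], [15, 114, 225], [16, 114, 228], [16, 112, 230], [16, 112, 233], [17, 111, 235], [17, 110, 237], [17, 109, 238], [17, 107, 239], [18, 106, 243], [15, 116, 204], [15, 112, 173], [15, 112, 175], [15, 109, 175], [16, 117, 175], [15, 111, 175], [15, 114, 177], [14, 107, 124], [14, 96, 98], [14, 92, 100], [14, 98, 99], [16, 95, 102], [150, 2, 116]]
[[0, 0, 123], [114, 10, 128], [14, 50, 117], [14, 100, 115], [15, 103, 116], [14, 99, 118], [15, 104, 118], [14, 103, 121], [15, 104, 120], [14, 107, 121], [15, 101, 119], [14, 102, 117], [14, 102, 118], [14, 105, 112], [15, 107, 143], [14, 114, 192], [16, 113, 234], [17, 110, 237], [17, 109, 238], [17, 111, 236], [16, 111, 233], [17, 111, 232], [16, 112, 231], [16, 110, 230], [16, 112, 230], [16, 110, 232], [16, 110, 234], [17, 109, 235], [17, 110, 237], [17, 109, 237], [17, 108, 239], [18, 108, 239], [17, 108, 241], [18, 112, 241], [14, 80, 206], [135, 3, 177], [113, 12, 185], [115, 8, 181], [115, 8, 183], [111, 10, 181]]
thin [[274.5931396484375, 121.01508331298828], [284.91229248046875, 120.63288116455078], [289.4013671875, 241.83700561523438], [279.08221435546875, 242.21920776367188]] [[275, 121], [280, 242], [285, 242], [285, 123]]
[[0.4263 0.2059]
 [0.4264 0.2141]
 [0.5334 0.2088]
 [0.5334 0.1995]] [0.4799 0.2071 0.138 ]
[[0.4263 0.2062]
 [0.5332 0.2003]
 [0.5334 0.2049]
 [0.4283 0.2141]]
thick [[354.71112060546875, 251.8272247314453], [363.70794677734375, 132.6194610595703], [383.219482421875, 134.09202575683594], [374.22265625, 253.29978942871094]] [[382, 134], [364, 134], [357, 252], [374, 251]]
[[0.5465 0.2677]
 [0.439  0.2771]
 [0.441  0.2929]
 [0.5489 0.2856]] [0.4938 0.2808 0.138 ]
[[0.4409 0.292 ]
 [0.4402 0.2774]
 [0.5467 0.2698]
 [0.5465 0.2854]]
[ 0.02091444 -0.45528353  0.02157135]
```

```bash
python3 jog.py '0.0021,-0.0455,0.0022,0,0,0
0.0021,-0.0455,0.0022,0,0,0
0.0021,-0.0455,0.0022,0,0,0
0.0021,-0.0455,0.0022,0,0,0
0.0021,-0.0455,0.0022,0,0,0
0.0021,-0.0455,0.0022,0,0,0
0.0021,-0.0455,0.0022,0,0,0
0.0021,-0.0455,0.0022,0,0,0
0.0021,-0.0455,0.0022,0,0,0
0.0021,-0.0455,0.0022,0,0,0
0,0,0,0,0,-0.087
0,0,0,0,0,-0.087' 
python3 jog.py '0,0,0,0,0,0'
python3 - <<'E'
from h import *
import cv2,pickle
P=r.camera_params("wrist");a=r.read_camera("wrist");cv2.imwrite("pics/w2.png",a);pickle.dump(P,open("w2.p","wb"))
cv2.imwrite("pics/w2c.png",cv2.resize(a[60:300,170:490],(800,600),interpolation=cv2.INTER_CUBIC))
E
```

```text
time_s: 2.55
position: [0.4432, -0.2116, 0.2494]
ee_rot: [0.195, -3.135, -0.001]
contact_force: [0.8, -0.4, -0.1]
finger_gap: 0.0853
finger_force: 0.0
time_s: 2.65
position: [0.4434, -0.2106, 0.2496]
ee_rot: [0.193, -3.135, -0.001]
contact_force: [0.2, 0.8, 0.6]
finger_gap: 0.0855
finger_force: 0.0
```

View pics/w2c.png

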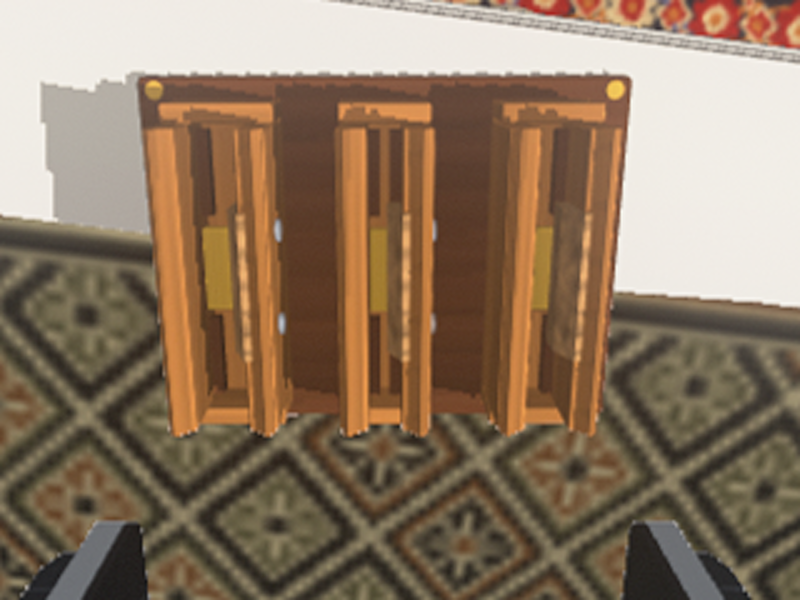

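The wrist view shows three blocks at crop x≈215, 387 and 560, with pads on the +y (right) walls and yellow feelers at the bottom. I'll rectify onto the block top plane (z=74 mm) to measure the mouths.

```bash
python3 - <<'E'
from h import *
import cv2,pickle
P=pickle.load(open("w2.p","rb"));a=cv2.imread("pics/w2.png")
# rack frame about c, yaw .125 ; picture 3.5px/mm: u=+y, v=-x
c=np.array([.442,-.211]);t=.125;ex=np.array([np.cos(t),np.sin(t)]);ey=np.array([-np.sin(t),np.cos(t)])
L=[(-.11,-.08),(.11,-.08),(.11,.08),(-.11,.08)] #(y,x)
W=np.array([[*(c+y*ey+x*ex),.074] for y,x in L])
k=3500;D=np.float32([[(y+.114)*k,(.085-x)*k] for y,x in L])
H=cv2.getPerspectiveTransform(np.float32(proj("wrist",W,P)),D)
o=cv2.warpPerspective(a,H,(798,595),flags=cv2.INTER_CUBIC)
for y in range(-110,111,10): cv2.line(o,(int((y/1e3+.114)*k),590),(int((y/1e3+.114)*k),575 if y%50 else 560),(255,255,0),1)
cv2.imwrite("pics/rect.png",o)
E
```

```text
(no output)
```

View pics/rect.png

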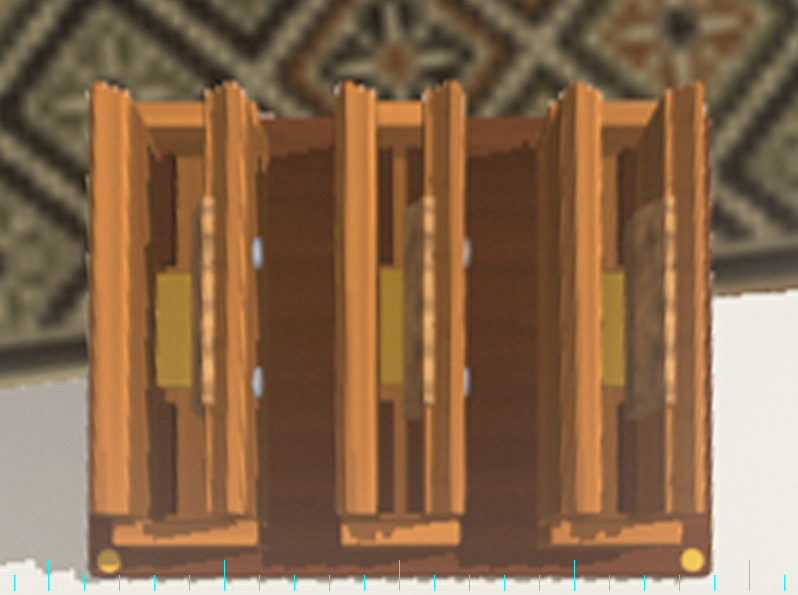

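Rectified, the block widths are about 46, 37 and 41 mm. So the −y block is wide, the middle one narrow and the +y one mid. The rack centre is ≈(0.442,−0.2106) with yaw ≈0.125, and the wide slot is at ≈(0.4504,−0.278). Now I'll grasp the thick board.

```bash
cat > go.py <<'E'
import sys
from h import *
from scipy.spatial.transform import Rotation as R
x,y,z,yaw=map(float,sys.argv[1:5]);s=r.read_state();M=R.from_rotvec(s["ee_rot"]).as_matrix()
d=M.T@(np.array([x,y,z])-s["position"]);w=np.arctan2(-M[1,0],-M[0,0])
T=np.c_[[-np.cos(yaw),-np.sin(yaw),0],[-np.sin(yaw),np.cos(yaw),0],[0,0,-1]]
print("t",s["time_s"],"pos",np.round(s["position"],4),"tooldelta",np.round(d,4),"yaw",round(w,4),"rot",np.round(R.from_matrix(M.T@T).as_rotvec(),4),"F",np.round(s["contact_force"],1))
E
python3 go.py 0.4937 0.281 0.20 -0.065
```

```text
t 2.7 pos [ 0.4435 -0.2103  0.2496] tooldelta [-0.11    0.4815  0.0497] yaw 0.1228 rot [ 0.0003 -0.0003  0.1878] F [ 0.3 -0.3 -0.9]
```

```bash
python3 jog.py '-0.011,0.0481,0.005,0,0,0
-0.011,0.0481,0.005,0,0,0
-0.011,0.0481,0.005,0,0,0
-0.011,0.0481,0.005,0,0,0
-0.011,0.0481,0.005,0,0,0
-0.011,0.0481,0.005,0,0,0
-0.011,0.0481,0.005,0,0,0
-0.011,0.0481,0.005,0,0,0
-0.011,0.0481,0.005,0,0,0
-0.011,0.0481,0.005,0,0,0
0,0,0,0,0,0.094
0,0,0,0,0,0.094' 0.07
python3 jog.py '0,0,0,0,0,0
0,0,0,0,0,0'; python3 go.py 0.4937 0.281 0.104 -0.065
```

```text
time_s: 3.9
position: [0.4913, 0.2828, 0.1992]
ee_rot: [-0.102, -3.139, 0.001]
contact_force: [0.2, -1.2, 0.0]
finger_gap: 0.07
finger_force: 0.0
time_s: 4.1
position: [0.4919, 0.2808, 0.1999]
ee_rot: [0.095, 3.14, 0.0]
contact_force: [0.6, -0.4, -0.0]
finger_gap: 0.0703
finger_force: 0.0
t 4.1 pos [0.4919 0.2808 0.1999] tooldelta [-0.0018  0.0003  0.0959] yaw -0.0607 rot [0.0001 0.0001 0.0043] F [ 0.6 -0.4 -0. ]
```

```bash
python3 jog.py '-0.002,0,0.03,0,0,0.004
0,0,0.03,0,0,0
0,0,0.02,0,0,0
0,0,0.016,0,0,0
0,0,0,0,0,0'
python3 jog.py '0,0,0,0,0,0
0,0,0,0,0,0
0,0,0,0,0,0
0,0,0,0,0,0
0,0,0,0,0,0
0,0,0,0,0,0' 0.0 70; python3 jog.py '0,0,0,0,0,0
0,0,0,0,0,0
0,0,0,0,0,0'
```

```text
time_s: 4.6
position: [0.4927, 0.2793, 0.1018]
ee_rot: [-0.104, -3.136, 0.004]
contact_force: [-0.2, -0.8, -0.5]
finger_gap: 0.0702
finger_force: 0.0
time_s: 5.2
position: [0.4949, 0.2807, 0.105]
ee_rot: [0.103, 3.138, 0.002]
contact_force: [1.1, -0.5, 6.0]
finger_gap: 0.0171
finger_force: 69.2
time_s: 5.5
position: [0.4949, 0.2807, 0.105]
ee_rot: [0.103, 3.138, 0.002]
contact_force: [0.5, -0.1, 6.2]
finger_gap: 0.0169
finger_force: 69.2
```

```bash
python3 jog.py '0,0,-0.02,0,0,0
0,0,-0.03,0,0,0
0,0,-0.04,0,0,0
0,0,-0.04,0,0,0
0,0,0,0,0,0'; python3 go.py 0.4504 -0.279 0.22 0.125
```

```text
time_s: 6.0
position: [0.4966, 0.2817, 0.2395]
ee_rot: [0.103, 3.13, 0.009]
contact_force: [0.3, 0.6, -2.0]
finger_gap: 0.0173
finger_force: 68.8
t 6.0 pos [0.4966 0.2817 0.2395] tooldelta [ 0.0095 -0.5626  0.0159] yaw -0.0657 rot [ 0.0052  0.0102 -0.1907] F [ 0.3  0.6 -2. ]
```

```bash
python3 jog.py '0.001,-0.047,0.001,0,0,0
0.001,-0.047,0.001,0,0,0
0.001,-0.047,0.001,0,0,0
0.001,-0.047,0.001,0,0,0
0.001,-0.047,0.001,0,0,0
0.001,-0.047,0.001,0,0,0
0.001,-0.047,0.001,0,0,0
0.001,-0.047,0.001,0,0,0
0.001,-0.047,0.001,0,0,0
0.001,-0.047,0.001,0,0,0
0,-0.047,0.001,0,0,0
0,-0.0456,0,0,0,0'; python3 jog.py '0,0,0,0,0,-0.095
0,0,0,0,0,-0.096
0,0,0,0,0,0
0,0,0,0,0,0'; python3 go.py 0.4504 -0.279 0.190 0.125
python3 - <<'E'
from h import *
import cv2,pickle
for i,n in enumerate(("wrist","scene")):
  a=r.read_camera(n);cv2.imwrite(f"pics/c{i}.png",a)
a=cv2.imread("pics/c0.png");b=cv2.imread("pics/c1.png")
cv2.imwrite("pics/c.png",np.hstack([cv2.resize(a,(400,250)),cv2.resize(b[100:300,290:490],(400,400))[:250]]) if 0 else np.hstack([cv2.resize(a[40:340,100:500],(533,400)),cv2.resize(b[120:280,330:437],(267,400),interpolation=cv2.INTER_CUBIC)]))
E
```

```text
time_s: 7.2
position: [0.4459, -0.2819, 0.2214]
ee_rot: [-0.104, -3.138, -0.002]
contact_force: [-0.1, -0.9, -1.1]
finger_gap: 0.0171
finger_force: 69.2
time_s: 7.6
position: [0.4468, -0.28, 0.2219]
ee_rot: [0.194, -3.134, -0.002]
contact_force: [0.9, -0.3, -1.2]
finger_gap: 0.0172
finger_force: 69.5
t 7.6 pos [ 0.4468 -0.28    0.2219] tooldelta [-0.0038  0.0005  0.0319] yaw 0.1233 rot [ 0.0013 -0.0013 -0.0017] F [ 0.9 -0.3 -1.2]
```

View pics/c.png

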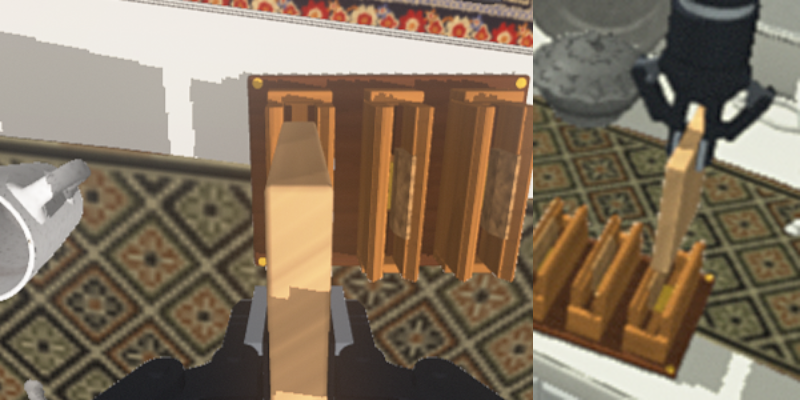

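The board hangs above the −y wide slot, centred to 2–3 mm (board at crop x≈298, slot ≈301). I'll start the descent.

```bash
python3 jog.py '-0.004,0.001,0.02,0,0,-0.002
0,0,0.02,0,0,0
0,0,0.006,0,0,0
0,0,0,0,0,0
0,0,0,0,0,0';python3 go.py 0.4504 -0.279 0.17 0.125;  python3 jog.py '0,0,0.002,0,0,0
0,0,0.002,0,0,0
0,0,0.002,0,0,0';python3 jog.py '0,0,0.002,0,0,0
0,0,0.002,0,0,0
0,0,0,0,0,0'
```

```text
time_s: 8.2
position: [0.4515, -0.2791, 0.1775]
ee_rot: [-0.2, 3.134, -0.001]
contact_force: [0.3, -0.7, -1.2]
finger_gap: 0.0169
finger_force: 69.4
t 8.2 pos [ 0.4515 -0.2791  0.1775] tooldelta [0.0011 0.0002 0.0075] yaw 0.1272 rot [-0.0008  0.0011  0.0022] F [ 0.3 -0.7 -1.2]
time_s: 8.5
position: [0.4512, -0.279, 0.1711]
ee_rot: [-0.199, 3.135, -0.001]
contact_force: [-0.5, -1.3, -1.9]
finger_gap: 0.0173
finger_force: 69.4
time_s: 8.8
position: [0.4509, -0.2788, 0.1664]
ee_rot: [0.2, -3.135, -0.001]
contact_force: [-0.0, 0.7, -1.6]
finger_gap: 0.0169
finger_force: 69.4
```

```bash
python3 jog.py '0,0,0.002,0,0,0
0,0,0.002,0,0,0
0,0,0,0,0,0';python3 jog.py '0,0,0.002,0,0,0
0,0,0.002,0,0,0
0,0,0,0,0,0';python3 jog.py '0,0,0.002,0,0,0
0,0,0.002,0,0,0
0,0,0,0,0,0'
```

```text
time_s: 9.1
position: [0.4509, -0.2788, 0.1624]
ee_rot: [0.2, -3.135, -0.001]
contact_force: [-0.5, -0.2, -0.6]
finger_gap: 0.0171
finger_force: 69.6
time_s: 9.4
position: [0.4514, -0.2795, 0.1589]
ee_rot: [-0.2, 3.134, -0.002]
contact_force: [-0.6, -1.2, -1.5]
finger_gap: 0.0171
finger_force: 69.5
time_s: 9.7
position: [0.4518, -0.2799, 0.1558]
ee_rot: [-0.199, 3.133, -0.004]
contact_force: [-0.9, -3.6, 4.4]
finger_gap: 0.0173
finger_force: 70.4
```

```bash
python3 jog.py '0,0,0.002,0,0,0
0,0,0.001,0,0,0
0,0,0,0,0,0';python3 jog.py '0,0,0.002,0,0,0
0,0,0.001,0,0,0
0,0,0,0,0,0'
```

```text
time_s: 10.0
position: [0.4521, -0.2799, 0.1533]
ee_rot: [-0.199, 3.132, -0.004]
contact_force: [0.3, -2.3, 8.1]
finger_gap: 0.0172
finger_force: 71.1
time_s: 10.3
position: [0.452, -0.2798, 0.1494]
ee_rot: [-0.199, 3.133, -0.004]
contact_force: [0.3, -3.1, 4.8]
finger_gap: 0.0168
finger_force: 70.2
```

```bash
python3 jog.py '0,0,0.0015,0,0,0
0,0,0.0015,0,0,0
0,0,0.0015,0,0,0
0,0,0,0,0,0';python3 jog.py '0,0,0.0015,0,0,0
0,0,0.0015,0,0,0
0,0,0.0015,0,0,0
0,0,0,0,0,0'; python3 jog.py '0,0,0.0015,0,0,0
0,0,0,0,0,0'; python3 jog.py '0,0,0.001,0,0,0
0,0,0,0,0,0'
```

```text
time_s: 10.7
position: [0.4513, -0.2797, 0.1439]
ee_rot: [-0.2, 3.135, -0.003]
contact_force: [0.8, -5.6, 0.9]
finger_gap: 0.0171
finger_force: 69.8
time_s: 11.1
position: [0.4511, -0.2797, 0.1393]
ee_rot: [0.2, -3.135, 0.002]
contact_force: [0.8, -6.0, 0.6]
finger_gap: 0.0169
finger_force: 69.7
time_s: 11.3
position: [0.4511, -0.2797, 0.1378]
ee_rot: [0.2, -3.135, 0.002]
contact_force: [1.3, -5.4, 0.3]
finger_gap: 0.0176
finger_force: 69.7
time_s: 11.5
position: [0.4511, -0.2797, 0.1369]
ee_rot: [0.2, -3.135, 0.002]
contact_force: [-0.3, -4.4, 1.8]
finger_gap: 0.0171
finger_force: 70.0
```

```bash
for i in 1 2; do :; done; python3 jog.py '0,0,0.001,0,0,0
0,0,0.001,0,0,0
0,0,0,0,0,0'; python3 jog.py '0,0,0.001,0,0,0
0,0,0,0,0,0'; python3 jog.py '0,0,0.001,0,0,0
0,0,0,0,0,0'; python3 jog.py '0,0,0.001,0,0,0
0,0,0,0,0,0'
```

```text
time_s: 11.8
position: [0.451, -0.2797, 0.1348]
ee_rot: [0.2, -3.135, 0.002]
contact_force: [0.6, -6.0, 1.5]
finger_gap: 0.0167
finger_force: 69.9
time_s: 12.0
position: [0.451, -0.2797, 0.1339]
ee_rot: [0.2, -3.135, 0.002]
contact_force: [0.9, -6.1, 1.3]
finger_gap: 0.0168
finger_force: 70.0
time_s: 12.2
position: [0.4511, -0.2797, 0.1329]
ee_rot: [0.2, -3.135, 0.002]
contact_force: [0.9, -7.0, 1.1]
finger_gap: 0.0166
finger_force: 70.0
time_s: 12.4
position: [0.4511, -0.2797, 0.1319]
ee_rot: [0.2, -3.135, 0.002]
contact_force: [1.0, -5.7, 0.9]
finger_gap: 0.0171
finger_force: 70.0
```

```bash
python3 jog.py '0,-0.0005,0.001,0,0,0
0,0,0,0,0,0'; python3 jog.py '0,0,0.001,0,0,0
0,0,0,0,0,0'; python3 jog.py '0,0,0.001,0,0,0
0,0,0,0,0,0'; python3 jog.py '0,0,0.001,0,0,0
0,0,0,0,0,0'
```

```text
time_s: 12.6
position: [0.4511, -0.28, 0.1309]
ee_rot: [0.2, -3.135, 0.001]
contact_force: [0.5, -5.6, 1.5]
finger_gap: 0.017
finger_force: 70.0
time_s: 12.8
position: [0.4511, -0.2799, 0.13]
ee_rot: [0.2, -3.135, 0.001]
contact_force: [0.7, -5.8, 1.9]
finger_gap: 0.017
finger_force: 70.0
time_s: 13.0
position: [0.4511, -0.2799, 0.129]
ee_rot: [0.2, -3.135, 0.001]
contact_force: [0.5, -4.8, 2.6]
finger_gap: 0.0175
finger_force: 70.1
time_s: 13.2
position: [0.4511, -0.2799, 0.128]
ee_rot: [0.2, -3.135, 0.001]
contact_force: [0.5, -5.3, 2.8]
finger_gap: 0.0169
finger_force: 70.1
```

```bash
python3 jog.py '0,0,0.0007,0,0,0
0,0,0,0,0,0'; python3 jog.py '0,0,0.0007,0,0,0
0,0,0,0,0,0'; python3 jog.py '0,0,0.0007,0,0,0
0,0,0,0,0,0'
```

```text
time_s: 13.4
position: [0.451, -0.28, 0.1276]
ee_rot: [0.2, -3.135, 0.002]
contact_force: [0.1, -4.7, 5.2]
finger_gap: 0.017
finger_force: 70.4
time_s: 13.6
position: [0.4511, -0.28, 0.1276]
ee_rot: [-0.2, 3.135, -0.002]
contact_force: [-1.0, -5.0, 8.7]
finger_gap: 0.0173
finger_force: 71.1
time_s: 13.8
position: [0.451, -0.2801, 0.1276]
ee_rot: [-0.2, 3.135, -0.002]
contact_force: [-2.5, -4.8, 13.1]
finger_gap: 0.0167
finger_force: 71.7
```

```bash
python3 jog.py '0,0,0.0005,0,0,0
0,0,0,0,0,0'; python3 jog.py '0,0,0.0005,0,0,0
0,0,0,0,0,0'
```

```text
time_s: 14.0
position: [0.451, -0.2801, 0.1275]
ee_rot: [-0.2, 3.135, -0.003]
contact_force: [-3.5, -3.5, 14.8]
finger_gap: 0.017
finger_force: 72.2
time_s: 14.2
position: [0.4511, -0.2801, 0.1275]
ee_rot: [-0.2, 3.134, -0.003]
contact_force: [-3.6, -3.6, 18.4]
finger_gap: 0.0171
finger_force: 72.7
```

Firm stop at TCP z≈0.1275, with force rising and no travel. I'll ease off the press, release and back away.

```bash
python3 jog.py '0,0,-0.0015,0,0,0
0,0,0,0,0,0'; python3 jog.py '0,0,0,0,0,0
0,0,0,0,0,0
0,0,0,0,0,0
0,0,0,0,0,0' 0.045;  python3 jog.py '0,0,-0.01,0,0,0
0,0,-0.03,0,0,0
0,0,-0.05,0,0,0
0,0,-0.04,0,0,0
0,0,0,0,0,0'; python3 go.py 0.480 0.2065 0.22 -0.053
python3 - <<'E'
from h import *
import cv2,pickle
P=r.camera_params("wrist");a=r.read_camera("wrist");cv2.imwrite("pics/w3.png",a);pickle.dump(P,open("w3.p","wb"))
h=cv2.cvtColor(a,cv2.COLOR_BGR2HSV);m=cv2.inRange(h,(8,70,205),(22,140,255));m=cv2.morphologyEx(m,cv2.MORPH_OPEN,np.ones((3,3)))
for c in cv2.findContours(m,0,1)[0]:
  if cv2.contourArea(c)>800:
    b=cv2.boxPoints(cv2.minAreaRect(c));print(cv2.contourArea(c),b.round().tolist());print(ray("wrist",b,.157,P)[:,:2].round(4).tolist())
b=r.read_camera("scene");cv2.imwrite("pics/s3.png",b)
cv2.imwrite("pics/v3.png",np.hstack([cv2.resize(a[0:300,120:520],(533,400)),cv2.resize(b[120:280,320:427],(267,400),interpolation=cv2.INTER_CUBIC)]))
E
```

```text
time_s: 14.4
position: [0.451, -0.28, 0.1276]
ee_rot: [-0.2, 3.135, -0.002]
contact_force: [-1.5, -5.6, 10.3]
finger_gap: 0.0172
finger_force: 71.3
time_s: 14.8
position: [0.4506, -0.2786, 0.1259]
ee_rot: [0.2, -3.134, -0.003]
contact_force: [0.4, -0.3, -1.0]
finger_gap: 0.0452
finger_force: 0.0
time_s: 15.3
position: [0.4538, -0.2809, 0.2636]
ee_rot: [-0.199, 3.124, -0.012]
contact_force: [-0.4, 0.4, -0.2]
finger_gap: 0.0454
finger_force: 0.0
t 15.3 pos [ 0.4538 -0.2809  0.2636] tooldelta [-0.0875  0.4805  0.0405] yaw 0.1273 rot [-0.0073  0.011   0.1803] F [-0.4  0.4 -0.2]
2762.5 [[316.0, 258.0], [316.0, 125.0], [338.0, 125.0], [338.0, 258.0]]
[[0.5064, -0.2815], [0.3982, -0.2945], [0.3962, -0.2786], [0.504, -0.2633]]
```

View pics/v3.png

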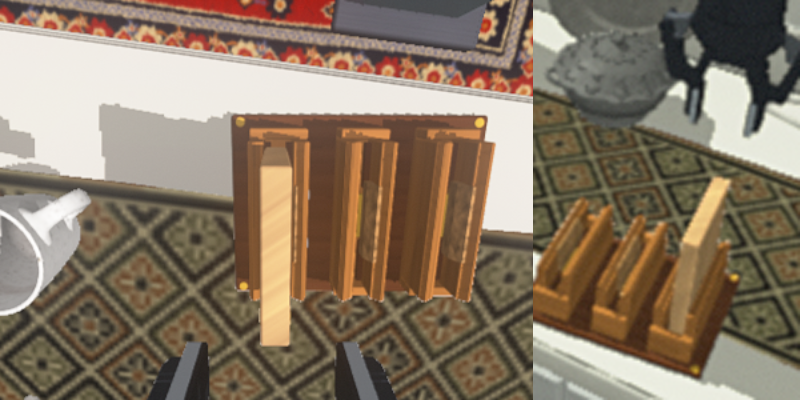

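The thick board stands upright in the wide slot (crop x≈276), seated level. Now the thin board.

```bash
python3 jog.py '-0.0088,0.0481,0.004,0,0,0
-0.0088,0.0481,0.004,0,0,0
-0.0088,0.0481,0.004,0,0,0
-0.0088,0.0481,0.004,0,0,0
-0.0088,0.0481,0.004,0,0,0
-0.0088,0.0481,0.004,0,0,0
-0.0088,0.0481,0.004,0,0,0
-0.0088,0.0481,0.004,0,0,0
-0.0088,0.0481,0.004,0,0,0
-0.0088,0.0481,0.004,0,0,0
0,0,0,0,0,0.09
0,0,0,0,0,0.09' 0.06
python3 jog.py '0,0,0,0,0,0
0,0,0,0,0,0'; python3 go.py 0.480 0.2065 0.104 -0.053
```

```text
time_s: 16.6
position: [0.4758, 0.2102, 0.2143]
ee_rot: [-0.083, -3.136, 0.003]
contact_force: [-0.9, -0.1, 0.1]
finger_gap: 0.0599
finger_force: 0.0
time_s: 16.8
position: [0.4766, 0.2085, 0.2155]
ee_rot: [-0.08, -3.138, 0.002]
contact_force: [-0.8, 0.2, 0.4]
finger_gap: 0.06
finger_force: 0.0
t 16.8 pos [0.4766 0.2085 0.2155] tooldelta [-0.0037 -0.0017  0.1115] yaw -0.051 rot [-0.0011 -0.0025  0.002 ] F [-0.8  0.2  0.4]
```

```bash
python3 jog.py '-0.0037,-0.0015,0.03,0,0,0.002
0,0,0.03,0,0,0
0,0,0.03,0,0,0
0,0,0.021,0,0,0
0,0,0,0,0,0'
python3 jog.py '0,0,0,0,0,0
0,0,0,0,0,0
0,0,0,0,0,0
0,0,0,0,0,0
0,0,0,0,0,0
0,0,0,0,0,0
0,0,0,0,0,0
0,0,0,0,0,0' 0.0 70; python3 jog.py '0,0,-0.02,0,0,0
0,0,-0.03,0,0,0
0,0,-0.04,0,0,0
0,0,-0.03,0,0,0
0,0,0,0,0,0
0,0,0,0,0,0'; python3 go.py 0.442 -0.2115 0.22 0.125
```

```text
time_s: 17.3
position: [0.4786, 0.2057, 0.1027]
ee_rot: [-0.085, -3.133, 0.005]
contact_force: [-0.4, -0.0, 0.3]
finger_gap: 0.0599
finger_force: 0.0
time_s: 18.1
position: [0.481, 0.2072, 0.1057]
ee_rot: [0.086, 3.14, 0.0]
contact_force: [-0.3, 0.1, 0.2]
finger_gap: 0.0003
finger_force: 0.0
time_s: 18.7
position: [0.481, 0.2072, 0.226]
ee_rot: [0.086, 3.139, 0.001]
contact_force: [1.0, -0.2, 0.1]
finger_gap: -0.0003
finger_force: 0.0
t 18.7 pos [0.481  0.2072 0.226 ] tooldelta [ 0.016  -0.4202  0.0058] yaw -0.0548 rot [ 0.0004  0.001  -0.1798] F [ 1.  -0.2  0.1]
```

```bash
python3 - <<'E'
from h import *
import cv2,pickle
P=r.camera_params("wrist");a=r.read_camera("wrist");cv2.imwrite("pics/w4.png",a);pickle.dump(P,open("w4.p","wb"))
b=r.read_camera("scene");cv2.imwrite("pics/s4.png",b)
cv2.imwrite("pics/v4.png",np.hstack([cv2.resize(a[0:400,100:500],(400,400)),cv2.resize(b[100:220,180:300],(400,400),interpolation=cv2.INTER_CUBIC)]))
E
```

```text
(no output)
```

View pics/v4.png

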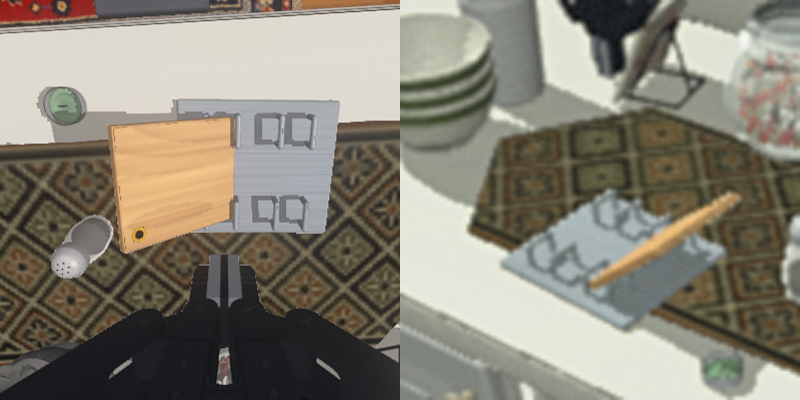

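The fingers closed on nothing. The thin board has tipped toward −y and leans over in its bay, with its eyelet corner at wrist px ≈(239,235). I'll triangulate its corners.

```bash
python3 - <<'E'
from h import *
import cv2,pickle
np.set_printoptions(precision=4,suppress=True)
t=r.read_camera("top");cv2.imwrite("pics/t4.png",t)
P=pickle.load(open("w4.p","rb"))
def poly(im,x0,y0,x1,y1,lo,eps):
  h=cv2.cvtColor(im,cv2.COLOR_BGR2HSV);m=np.zeros(im.shape[:2],np.uint8);m[y0:y1,x0:x1]=cv2.inRange(h,(8,70,lo),(24,170,255))[y0:y1,x0:x1]
  c=max(cv2.findContours(m,0,1)[0],key=cv2.contourArea);return cv2.contourArea(c),cv2.approxPolyDP(c,eps,True)[:,0].astype(float)
for n,im,bx,lo in(("wrist",cv2.imread("pics/w4.png"),(190,90,360,270),130),("top",t,(170,150,270,230),130),("scene",cv2.imread("pics/s4.png"),(200,130,300,210),130)):
  A,p=poly(im,*bx,lo,2.5);print(n,A,p.tolist())
# how it was before
for f,n in(("c1","scene"),("s3","scene"),("scene","scene")):
  A,p=poly(cv2.imread(f"pics/{f}.png"),200,120,300,210,130,2.5);print(f,A,p.tolist())
E
```

```text
wrist 13678.0 [[332.0, 117.0], [208.0, 126.0], [221.0, 250.0], [226.0, 253.0], [329.0, 218.0], [329.0, 202.0], [332.0, 200.0], [332.0, 206.0], [333.0, 198.0]]
top 1109.0 [[247.0, 175.0], [220.0, 178.0], [217.0, 214.0], [245.0, 214.0], [249.0, 185.0]]
scene 197.0 [[281.0, 158.0], [262.0, 166.0], [237.0, 185.0], [258.0, 176.0]]
c1 202.0 [[281.0, 158.0], [265.0, 164.0], [237.0, 185.0], [258.0, 176.0]]
s3 201.5 [[281.0, 158.0], [265.0, 164.0], [237.0, 185.0], [258.0, 176.0]]
scene 175.0 [[243.0, 131.0], [217.0, 144.0], [223.0, 177.0], [226.0, 174.0], [220.0, 148.0], [245.0, 133.0]]
```

```bash
python3 - <<'E'
from h import *
import cv2,pickle
np.set_printoptions(precision=4,suppress=True)
P=pickle.load(open("w4.p","rb"))
def M(p):
  K=np.array(p["camera_matrix"]);return K@np.linalg.inv(np.array(p["cam_to_world"]))[:3]
pt=r.camera_params("top")
Q={}
for n,w,t in(("NT",(208,126),(245,214)),("FT",(224,252),(248,176)),("NL",(332,117),(217,214)),("FL",(331,222),(220,178))):
  X=cv2.triangulatePoints(M(P),M(pt),np.float32(w).reshape(2,1),np.float32(t).reshape(2,1));X=(X[:3]/X[3]).ravel();Q[n]=X
  print(n,X,"resid",proj("wrist",X,P)-w,proj("top",X)-t,"scene",proj("scene",X))
for a,b in(("NT","FT"),("NL","FL"),("NT","NL"),("FT","FL")):print(a,b,np.linalg.norm(Q[a]-Q[b]))
E
```

```text
NT [0.4221 0.1208 0.1032] resid [[0.1665 1.5881]] [[0.0078 0.3369]] scene [[257.6191 174.4477]]
FT [0.5279 0.1169 0.1052] resid [[-0.6018 -0.8716]] [[-0.1218 -0.2066]] scene [[280.0214 157.2093]]
NL [0.4273 0.2188 0.0132] resid [[0.0051 0.034 ]] [[0.0006 0.0089]] scene [[236.9952 186.0915]]
FL [0.532  0.2105 0.0374] resid [[-1.6405 -1.5075]] [[-0.3991 -0.4099]] scene [[259.0089 164.7703]]
NT FT 0.10587662
NL FL 0.10772693
NT NL 0.13321652
FT FL 0.11560247
```

The triangulation is consistent. The board leans about 0.81 rad toward −y, with its top edge centre at about (0.475, 0.116, 0.100). My low carry of the thick board grazed it. I'll tilt the tool to the board's plane, pinch it and draw it out along that plane.

```bash
cat > tilt.py <<'E'
import sys
from h import *
from scipy.spatial.transform import Rotation as R
x,y,z,yaw,th=map(float,sys.argv[1:6]);s=r.read_state();M=R.from_rotvec(s["ee_rot"]).as_matrix()
ey=np.array([-np.sin(yaw),np.cos(yaw),0]);k=np.array([0,0,1])
tz=np.sin(th)*ey-np.cos(th)*k;ty=np.cos(th)*ey+np.sin(th)*k;T=np.c_[np.cross(ty,tz),ty,tz]
print("pos",np.round(s["position"],4),"d now",np.round(M.T@(np.array([x,y,z])-s["position"]),4),"d target-axes",np.round(T.T@(np.array([x,y,z])-s["position"]),4),"rot",np.round(R.from_matrix(M.T@T).as_rotvec(),4),"q",np.round(s["joint_positions"],2))
E
python3 tilt.py 0.476 0.06 0.24 -0.053 0.81
python3 jog.py '0,-0.049,-0.005,0,0,0
0,-0.049,-0.005,0,0,0
0,-0.049,-0.005,0,0,0
0,0,0,0.135,0,0
0,0,0,0.135,0,0' 0.06
python3 tilt.py 0.476 0.0886 0.126 -0.053 0.81
```

```text
pos [0.4802 0.2069 0.2242] d now [-0.0039 -0.1469 -0.0156] d target-axes [-0.0036 -0.0898 -0.1173] rot [-0.8113 -0.0019 -0.0028] q [ 0.38  0.24  1.69  0.    1.21 -1.13]
time_s: 19.35
position: [0.4732, 0.0552, 0.2407]
ee_rot: [-0.102, -3.102, 0.429]
contact_force: [0.1, 0.5, -1.3]
finger_gap: 0.0597
finger_force: 0.0
pos [0.4732 0.0552 0.2407] d now [-0.0004  0.0634  0.1013] d target-axes [-0.001  -0.06    0.1034] rot [-1.085   0.0046 -0.0126] q [ 0.26  0.2   1.74 -0.27  1.3  -1.16]
```

```bash
python3 jog.py '0,0,0,-0.1356,0,0
0,0,0,-0.1356,0,0
0,0,0,-0.1356,0,0
0,0,0,-0.1356,0,0
0,0,0,-0.1356,0,0
0,0,0,-0.1356,0,0
0,0,0,-0.1356,0,0
0,0,0,-0.1356,0,0
0,0,0,0,0,0
0,0,0,0,0,0'
python3 tilt.py 0.476 0.0886 0.126 -0.053 0.81
```

```text
time_s: 20.35
position: [0.4728, 0.06, 0.2397]
ee_rot: [0.082, 2.866, 1.235]
contact_force: [-0.8, 0.9, 0.1]
finger_gap: 0.0601
finger_force: 0.0
pos [0.4728 0.06   0.2397] d now [-0.002  -0.0629  0.0989] d target-axes [-0.0017 -0.0625  0.0992] rot [ 0.0038  0.0002 -0.0043] q [-0.38  0.27  1.89  0.78  1.38 -2.21]
```

```bash
python3 jog.py '-0.001,-0.031,0,0,0,-0.004
-0.001,-0.0315,0,0,0,0
0,0,0.035,0,0,0
0,0,0.035,0,0,0
0,0,0.029,0,0,0
0,0,0,0,0,0
0,0,0,0,0,0'
python3 tilt.py 0.476 0.1394 0.0776 -0.053 0.81
python3 - <<'E'
from h import *
import cv2
a=r.read_camera("wrist");b=r.read_camera("scene");cv2.imwrite("pics/w5.png",a);cv2.imwrite("pics/s5.png",b)
cv2.imwrite("pics/v5.png",np.hstack([cv2.resize(a,(480,300))[:, 40:440],cv2.resize(b[90:225,200:380],(400,300),interpolation=cv2.INTER_CUBIC)]))
E
```

```text
time_s: 21.05
position: [0.4769, 0.0903, 0.128]
ee_rot: [0.068, 2.863, 1.233]
contact_force: [0.7, 0.0, 0.7]
finger_gap: 0.0597
finger_force: 0.0
pos [0.4769 0.0903 0.128 ] d now [ 0.0035 -0.003   0.0702] d target-axes [ 0.0035 -0.0027  0.0703] rot [0.0037 0.0002 0.0056] q [-0.32  0.41  2.03  0.87  1.15 -2.4 ]
```

View pics/v5.png

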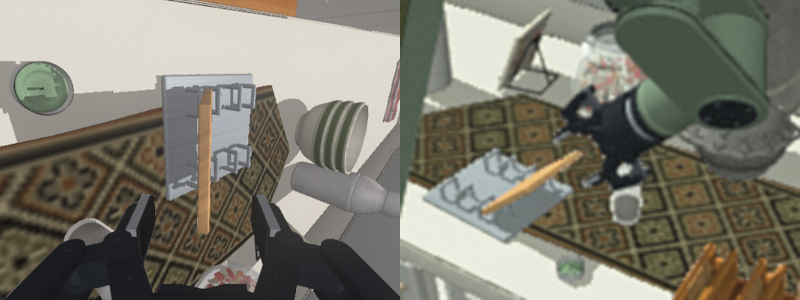

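The wrist view shows the board edge-on, midway between the fingers (x≈204 of mid 205). I'll advance and pinch, and this was my last picture view.

```bash
python3 jog.py '0.002,-0.001,0.025,0,0,0.004
0,0,0.025,0,0,0
0,0,0.018,0,0,0
0,0,0,0,0,0
0,0,0,0,0,0'
python3 jog.py '0,0,0,0,0,0
0,0,0,0,0,0
0,0,0,0,0,0
0,0,0,0,0,0
0,0,0,0,0,0
0,0,0,0,0,0
0,0,0,0,0,0
0,0,0,0,0,0' 0.0 70
```

```text
time_s: 21.65
position: [0.4782, 0.1376, 0.0808]
ee_rot: [0.078, 2.862, 1.235]
contact_force: [-0.1, 0.7, 0.0]
finger_gap: 0.06
finger_force: 0.0
time_s: 22.45
position: [0.478, 0.1399, 0.0828]
ee_rot: [0.08, 2.858, 1.246]
contact_force: [0.4, 2.9, 9.4]
finger_gap: 0.0087
finger_force: 68.2
```

```bash
python3 jog.py '0,0.002,-0.015,0,0,0
0,0,-0.025,0,0,0
0,0,-0.035,0,0,0
0,0,-0.035,0,0,0
0,0,-0.04,0,0,0
0,0,-0.04,0,0,0
0,0,0,0,0,0'; python3 tilt.py 0.46 -0.0 0.27 0.0 0.0
```

```text
time_s: 23.15
position: [0.472, -0.002, 0.2143]
ee_rot: [0.079, 2.858, 1.226]
contact_force: [0.9, 0.4, -0.9]
finger_gap: 0.0091
finger_force: 68.5
pos [ 0.472  -0.002   0.2143] d now [ 0.0117  0.0413 -0.0375] d target-axes [ 0.012   0.002  -0.0557] rot [ 0.8104  0.0309 -0.0524] q [-0.49  0.33  1.87  0.73  1.4  -2.31]
```

```bash
python3 jog.py '0.006,0.021,-0.019,0,0,0
0.006,0.021,-0.019,0,0,0
0,0,0,0.135,0.005,-0.009
0,0,0,0.135,0.005,-0.009
0,0,0,0.135,0.005,-0.009
0,0,0,0.135,0.005,-0.009
0,0,0,0.135,0.005,-0.009
0,0,0,0.135,0.005,-0.009
0,0,0,0,0,0
0,0,0,0,0,0'; python3 go.py 0.442 -0.2115 0.24 0.125; python3 jog.py '0,0,0,0,0,0'
```

```text
time_s: 24.15
position: [0.4572, 0.0045, 0.2675]
ee_rot: [0.012, -3.134, -0.01]
contact_force: [-0.5, 0.7, -0.9]
finger_gap: 0.0089
finger_force: 68.9
t 24.15 pos [0.4572 0.0045 0.2675] tooldelta [ 0.0166 -0.2161  0.0261] yaw 0.0076 rot [ 0.0071 -0.0075 -0.1174] F [-0.5  0.7 -0.9]
time_s: 24.25
position: [0.4574, 0.0029, 0.2676]
ee_rot: [0.006, -3.134, -0.01]
contact_force: [0.1, -0.7, -0.9]
finger_gap: 0.0089
finger_force: 68.9
```

```bash
python3 jog.py '0.0033,-0.043,0.0052,0,0,0
0.0033,-0.043,0.0052,0,0,0
0.0033,-0.043,0.0052,0,0,0
0.0033,-0.043,0.0052,0,0,0
0.0033,-0.043,0.0052,0,0,0
0,0,0,0.0071,-0.006,-0.117
0,0,0,0,0,0
0,0,0,0,0,0
0,0,0,0,0,0'; python3 go.py 0.442 -0.2115 0.18 0.125
python3 - <<'E'
from h import *
import cv2,pickle
from scipy.spatial.transform import Rotation as R
np.set_printoptions(precision=4,suppress=True)
s=r.read_state();M=R.from_rotvec(s["ee_rot"]).as_matrix();p0=np.array(s["position"])
q0=p0-M[:,1]*.005
P=r.camera_params("scene");K=np.array(P["camera_matrix"]);T=np.array(P["cam_to_world"])
b=r.read_camera("scene");cv2.imwrite("pics/s6.png",b)
h=cv2.cvtColor(b,cv2.COLOR_BGR2HSV)
g=proj("scene",[p0,p0+M[:,2]*.097]).astype(int);print("px",g.tolist())
x0,y0=g.min(0)-[45,45];x1,y1=g.max(0)+[45,20]
m=np.zeros(b.shape[:2],np.uint8);m[y0:y1,x0:x1]=cv2.inRange(h,(8,60,120),(24,150,255))[y0:y1,x0:x1]
c=max(cv2.findContours(m,0,1)[0],key=cv2.contourArea);ap=cv2.approxPolyDP(c,2.5,True)[:,0].astype(float)
d=(T[:3,:3]@np.linalg.inv(K)@np.c_[ap,np.ones(len(ap))].T).T
X=T[:3,3]+d*(((q0-T[:3,3])@M[:,1])/(d@M[:,1]))[:,None]
print(cv2.contourArea(c));print(np.c_[ap,(X-p0)@M, [h[int(v),int(u)][2] for u,v in ap]])
E
```

```text
time_s: 25.15
position: [0.4422, -0.2114, 0.2414]
ee_rot: [-0.189, 3.135, -0.002]
contact_force: [0.7, 0.4, -0.9]
finger_gap: 0.0089
finger_force: 69.0
t 25.15 pos [ 0.4422 -0.2114  0.2414] tooldelta [ 0.0002 -0.      0.0614] yaw 0.1205 rot [-0.0014  0.0005 -0.0045] F [ 0.7  0.4 -0.9]
px [[366, 169], [362, 200]]
530.0
[[368.     155.       0.0157  -0.005   -0.0532 161.    ]
 [356.     172.       0.0936  -0.005   -0.0567 120.    ]
 [354.     206.       0.0849  -0.005    0.0478 145.    ]
 [351.     209.       0.1054  -0.005    0.0406 121.    ]
 [355.     216.       0.0693  -0.005    0.0929 137.    ]
 [370.     191.      -0.0421  -0.005    0.0962 120.    ]
 [372.     177.      -0.0445  -0.005    0.0513 124.    ]
 [363.     171.       0.042   -0.005   -0.0252 129.    ]]
```

```bash
python3 - <<'E'
from h import *
import cv2
a=r.read_camera("wrist");cv2.imwrite("pics/w6.png",a)
h=cv2.cvtColor(a,cv2.COLOR_BGR2HSV)
for y in range(100,250,6):
  row=h[y,290:360];w=np.where((row[:,0]>=8)&(row[:,0]<=24)&(row[:,1]>60))[0]
  print(y,[int(v) for v in row[::3,2]])
o=cv2.imread("pics/c0.png");ho=cv2.cvtColor(o,cv2.COLOR_BGR2HSV)
print("thin V/S col323",[(y,int(h[y,323,2]),int(h[y,323,1])) for y in range(90,240,3)])
print("thick",[(y,int(ho[y,323,2]),int(ho[y,323,1])) for y in range(90,240,3)])
E
```

```text
100 [101, 101, 103, 101, 101, 100, 103, 102, 101, 100, 101, 102, 101, 101, 104, 104, 103, 103, 99, 100, 98, 99, 101, 98]
106 [100, 100, 101, 101, 100, 144, 172, 155, 154, 193, 151, 227, 221, 221, 222, 222, 220, 221, 113, 101, 100, 98, 99, 100]
112 [96, 95, 95, 95, 94, 114, 119, 120, 127, 109, 133, 146, 135, 123, 117, 124, 121, 121, 106, 92, 91, 92, 92, 93]
118 [94, 96, 96, 96, 94, 129, 187, 207, 210, 124, 95, 140, 117, 95, 138, 139, 139, 197, 205, 96, 95, 96, 95, 98]
124 [96, 96, 97, 95, 94, 132, 183, 208, 210, 125, 94, 141, 117, 92, 137, 131, 133, 196, 187, 96, 96, 97, 96, 95]
130 [91, 93, 93, 92, 92, 126, 178, 207, 208, 125, 129, 148, 144, 143, 153, 136, 134, 197, 182, 92, 91, 90, 91, 92]
136 [91, 92, 91, 90, 89, 124, 173, 209, 204, 134, 145, 142, 141, 138, 153, 132, 135, 199, 181, 90, 90, 89, 88, 91]
142 [95, 96, 94, 96, 96, 128, 174, 210, 203, 154, 140, 140, 142, 143, 153, 139, 135, 200, 162, 94, 94, 93, 94, 93]
148 [91, 91, 92, 90, 91, 125, 178, 208, 205, 143, 149, 145, 145, 144, 149, 143, 129, 199, 150, 91, 89, 92, 90, 92]
154 [92, 91, 91, 93, 91, 124, 175, 209, 177, 142, 143, 
[... 2817 characters left out ...]
3), (117, 134, 133), (120, 145, 137), (123, 145, 141), (126, 145, 142), (129, 144, 145), (132, 145, 107), (135, 141, 107), (138, 142, 108), (141, 141, 109), (144, 140, 109), (147, 147, 113), (150, 147, 113), (153, 149, 113), (156, 145, 113), (159, 144, 113), (162, 143, 114), (165, 142, 115), (168, 142, 115), (171, 138, 116), (174, 149, 116), (177, 147, 116), (180, 223, 118), (183, 236, 112), (186, 241, 108), (189, 241, 109), (192, 241, 108), (195, 241, 107), (198, 241, 109), (201, 242, 109), (204, 242, 109), (207, 242, 109), (210, 240, 111), (213, 239, 110), (216, 237, 110), (219, 237, 110), (222, 238, 108), (225, 239, 110), (228, 241, 108), (231, 238, 110), (234, 234, 112), (237, 230, 114)]
```

Checks on the wrist image: the board hangs upright, 1.5 mm toward the robot of the TCP, and its lower edge is about 0.100 below the TCP. Lowering into the narrow slot.

```bash
python3 jog.py '-0.0015,-0.0004,0.03,0,0,-0.0045
0,0,0.025,0,0,0
0,0,0.008,0,0,0
0,0,0,0,0,0
0,0,0,0,0,0';python3 go.py 0.4435 -0.2118 0.17 0.125;  python3 jog.py '0,0,0.002,0,0,0
0,0,0.002,0,0,0
0,0,0,0,0,0';python3 jog.py '0,0,0.002,0,0,0
0,0,0.002,0,0,0
0,0,0,0,0,0'
```

```text
time_s: 25.75
position: [0.4447, -0.212, 0.1795]
ee_rot: [-0.199, 3.133, -0.005]
contact_force: [0.2, -0.8, -0.8]
finger_gap: 0.0088
finger_force: 69.0
t 25.75 pos [ 0.4447 -0.212   0.1795] tooldelta [0.0012 0.0004 0.0095] yaw 0.1268 rot [-0.003   0.002   0.0018] F [ 0.2 -0.8 -0.8]
time_s: 26.05
position: [0.444, -0.212, 0.1747]
ee_rot: [-0.198, 3.134, -0.004]
contact_force: [-0.3, -0.2, -1.3]
finger_gap: 0.0093
finger_force: 69.0
time_s: 26.35
position: [0.4437, -0.2118, 0.1701]
ee_rot: [0.198, -3.135, 0.003]
contact_force: [0.3, 0.4, -0.9]
finger_gap: 0.0089
finger_force: 69.0
```

```bash
python3 jog.py '0,0,0.002,0,0,0
0,0,0.002,0,0,0
0,0,0,0,0,0';python3 jog.py '0,0,0.0015,0,0,0
0,0,0.0015,0,0,0
0,0,0,0,0,0'
```

```text
time_s: 26.65
position: [0.4437, -0.2119, 0.1661]
ee_rot: [0.199, -3.135, 0.003]
contact_force: [0.4, -0.4, -1.0]
finger_gap: 0.009
finger_force: 69.0
time_s: 26.95
position: [0.4442, -0.2124, 0.1635]
ee_rot: [-0.199, 3.134, -0.005]
contact_force: [-0.2, -1.3, -0.6]
finger_gap: 0.0091
finger_force: 69.1
```

```bash
python3 jog.py '0,0,0.0015,0,0,0
0,0,0.0015,0,0,0
0,0,0,0,0,0';python3 jog.py '0,0,0.0015,0,0,0
0,0,0.0015,0,0,0
0,0,0,0,0,0';python3 jog.py '0,0,0.0015,0,0,0
0,0,0.001,0,0,0
0,0,0,0,0,0'
```

```text
time_s: 27.25
position: [0.4445, -0.2128, 0.1608]
ee_rot: [-0.199, 3.133, -0.006]
contact_force: [-0.1, -3.0, 1.4]
finger_gap: 0.0088
finger_force: 69.4
time_s: 27.55
position: [0.4449, -0.2129, 0.1584]
ee_rot: [-0.199, 3.132, -0.007]
contact_force: [0.6, -2.8, 6.1]
finger_gap: 0.0088
finger_force: 70.2
time_s: 27.85
position: [0.4451, -0.2129, 0.1562]
ee_rot: [-0.199, 3.132, -0.007]
contact_force: [0.3, -3.9, 7.3]
finger_gap: 0.0086
finger_force: 70.6
```

```bash
python3 jog.py '0,0,0.0015,0,0,0
0,0,0.001,0,0,0
0,0,0,0,0,0';python3 jog.py '0,0,0.0015,0,0,0
0,0,0.001,0,0,0
0,0,0,0,0,0'
```

```text
time_s: 28.15
position: [0.4447, -0.2128, 0.1528]
ee_rot: [-0.199, 3.133, -0.006]
contact_force: [1.4, -5.0, 2.8]
finger_gap: 0.0091
finger_force: 69.7
time_s: 28.45
position: [0.4445, -0.2128, 0.15]
ee_rot: [-0.199, 3.134, -0.006]
contact_force: [0.7, -5.3, 1.0]
finger_gap: 0.009
finger_force: 69.5
```

```bash
python3 jog.py '0,0,0.0015,0,0,0
0,0,0.0015,0,0,0
0,0,0.0015,0,0,0
0,0,0.0015,0,0,0
0,0,0,0,0,0';python3 jog.py '0,0,0.001,0,0,0
0,0,0.001,0,0,0
0,0,0,0,0,0'; python3 jog.py '0,0,0.001,0,0,0
0,0,0.001,0,0,0
0,0,0,0,0,0'; python3 jog.py '0,0,0.001,0,0,0
0,0,0,0,0,0'; python3 jog.py '0,0,0.001,0,0,0
0,0,0,0,0,0'
```

```text
time_s: 28.95
position: [0.4444, -0.2128, 0.1438]
ee_rot: [-0.199, 3.134, -0.006]
contact_force: [1.7, -5.9, 0.9]
finger_gap: 0.0089
finger_force: 69.3
time_s: 29.25
position: [0.4443, -0.2128, 0.1419]
ee_rot: [-0.199, 3.134, -0.006]
contact_force: [1.2, -6.1, 1.8]
finger_gap: 0.0092
finger_force: 69.5
time_s: 29.55
position: [0.4443, -0.2128, 0.1399]
ee_rot: [-0.199, 3.134, -0.006]
contact_force: [1.7, -6.6, 2.4]
finger_gap: 0.0089
finger_force: 69.6
time_s: 29.75
position: [0.4443, -0.2128, 0.1389]
ee_rot: [-0.199, 3.134, -0.006]
contact_force: [-0.1, -5.7, 0.8]
finger_gap: 0.0088
finger_force: 69.6
time_s: 29.95
position: [0.4443, -0.2128, 0.1379]
ee_rot: [-0.199, 3.134, -0.006]
contact_force: [-0.2, -5.3, 2.1]
finger_gap: 0.0091
finger_force: 69.6
```

```bash
python3 jog.py '0,0,0.001,0,0,0
0,0,0,0,0,0'; python3 jog.py '0,0,0.001,0,0,0
0,0,0,0,0,0'; python3 jog.py '0,0,0.001,0,0,0
0,0,0,0,0,0'
```

```text
time_s: 30.15
position: [0.4444, -0.2128, 0.1369]
ee_rot: [-0.199, 3.134, -0.006]
contact_force: [0.8, -5.6, 2.8]
finger_gap: 0.0087
finger_force: 69.7
time_s: 30.35
position: [0.4444, -0.2128, 0.136]
ee_rot: [-0.199, 3.134, -0.006]
contact_force: [1.2, -5.8, 2.5]
finger_gap: 0.0091
finger_force: 69.7
time_s: 30.55
position: [0.4444, -0.2128, 0.135]
ee_rot: [-0.199, 3.134, -0.006]
contact_force: [1.9, -5.2, 3.2]
finger_gap: 0.0086
finger_force: 69.7
```

```bash
python3 jog.py '0,0,0.001,0,0,0
0,0,0,0,0,0'; python3 jog.py '0,0,0.001,0,0,0
0,0,0,0,0,0'; python3 jog.py '0,0,0.001,0,0,0
0,0,0,0,0,0'
```

```text
time_s: 30.75
position: [0.4443, -0.2128, 0.134]
ee_rot: [-0.199, 3.134, -0.006]
contact_force: [1.4, -5.9, 3.0]
finger_gap: 0.0094
finger_force: 69.7
time_s: 30.95
position: [0.4445, -0.2129, 0.1333]
ee_rot: [-0.199, 3.134, -0.006]
contact_force: [1.1, -5.4, 4.9]
finger_gap: 0.0089
finger_force: 69.8
time_s: 31.15
position: [0.4446, -0.2129, 0.1333]
ee_rot: [-0.199, 3.133, -0.007]
contact_force: [-1.0, -4.6, 11.4]
finger_gap: 0.0091
finger_force: 71.0
```

```bash
python3 jog.py '0,0,0.0007,0,0,0
0,0,0,0,0,0'; python3 jog.py '0,0,0.0007,0,0,0
0,0,0,0,0,0'
```

```text
time_s: 31.35
position: [0.4446, -0.2129, 0.1333]
ee_rot: [-0.199, 3.133, -0.007]
contact_force: [-2.7, -4.1, 15.2]
finger_gap: 0.0089
finger_force: 71.8
time_s: 31.55
position: [0.4446, -0.2129, 0.1333]
ee_rot: [-0.199, 3.132, -0.007]
contact_force: [-3.6, -4.2, 20.6]
finger_gap: 0.0092
finger_force: 72.5
```

The stop is firm at TCP z≈0.1333, but that last step was a little more than I wanted (20.6 N). I'll relieve, release and retreat.

```bash
python3 jog.py '0,0,-0.002,0,0,0
0,0,0,0,0,0'; python3 jog.py '0,0,0,0,0,0
0,0,0,0,0,0
0,0,0,0,0,0
0,0,0,0,0,0' 0.04;  python3 jog.py '0,0,-0.01,0,0,0
0,0,-0.03,0,0,0
0,0,-0.05,0,0,0
0,0,-0.05,0,0,0
0,0,0,0,0,0
0,0,0,0,0,0'
python3 - <<'E'
from h import *
import cv2
P=r.camera_params("wrist");a=r.read_camera("wrist");cv2.imwrite("pics/w7.png",a);b=r.read_camera("scene");cv2.imwrite("pics/s7.png",b);t=r.read_camera("top");cv2.imwrite("pics/t7.png",t)
h=cv2.cvtColor(a,cv2.COLOR_BGR2HSV);m=cv2.inRange(h,(8,70,205),(22,140,255));m=cv2.morphologyEx(m,cv2.MORPH_OPEN,np.ones((3,3)))
for c in cv2.findContours(m,0,1)[0]:
  if cv2.contourArea(c)>600:
    q=cv2.minAreaRect(c);b=cv2.boxPoints(q);print(cv2.contourArea(c),b.round().tolist())
    for z in(.158,.163):print(z,ray("wrist",b,z,P)[:,:2].round(4).tolist())
t0=cv2.imread("pics/top.png")
d=cv2.absdiff(t,t0).max(2);d=(d>40).astype(np.uint8)
for c in cv2.findContours(d,0,1)[0]:
  if cv2.contourArea(c)>15: print("changed",cv2.boundingRect(c))
E
```

```text
time_s: 31.75
position: [0.4445, -0.2129, 0.1333]
ee_rot: [-0.199, 3.133, -0.006]
contact_force: [0.7, -6.0, 6.9]
finger_gap: 0.0088
finger_force: 70.4
time_s: 32.15
position: [0.4434, -0.2114, 0.1319]
ee_rot: [0.198, -3.134, 0.001]
contact_force: [0.0, 0.3, -0.2]
finger_gap: 0.0401
finger_force: 0.0
time_s: 32.75
position: [0.4442, -0.2118, 0.2743]
ee_rot: [-0.198, 3.132, -0.006]
contact_force: [0.1, 1.1, -0.7]
finger_gap: 0.04
finger_force: 0.0
1249.5 [[319.0, 127.0], [329.0, 127.0], [329.0, 256.0], [319.0, 256.0]]
0.158 [[0.3903, -0.2226], [0.3893, -0.2151], [0.4978, -0.2008], [0.4989, -0.2093]]
0.163 [[0.3897, -0.2226], [0.3887, -0.2152], [0.4952, -0.2012], [0.4962, -0.2096]]
2627.0 [[222.0, 125.0], [245.0, 123.0], [255.0, 254.0], [233.0, 256.0]]
0.158 [[0.398, -0.2952], [0.3946, -0.2785], [0.5039, -0.2642], [0.5081, -0.2833]]
0.163 [[0.3973, -0.2938], [0.3939, -0.2774], [0.5011, -0.2634], [0.5052, -0.2821]]
changed (373, 366, 7, 10)
changed (176, 360, 40, 40)
changed (264, 340, 54, 60)
changed (216, 330, 59, 70)
changed (292, 312, 41, 21)
changed (234, 311, 62, 18)
changed (0, 291, 76, 109)
changed (312, 274, 105, 126)
changed (366, 218, 3, 12)
changed (391, 213, 12, 14)
changed (240, 210, 25, 10)
changed (369, 209, 7, 20)
changed (227, 208, 5, 7)
changed (431, 192, 13, 20)
changed (441, 179, 19, 33)
changed (228, 178, 7, 7)
changed (445, 176, 8, 14)
changed (205, 176, 5, 6)
changed (434, 169, 11, 10)
changed (177, 164, 62, 51)
changed (323, 149, 253, 127)
```

```bash
python3 -c "
from workcell import r
print(r.sign_off())"
```

```text
the job is handed in; nothing more can be done
None
```

Both boards are away upright and felt to a firm stop: thick in the widest slot, thin in the narrowest, middle slot empty. Carrying the thick one tipped the thin one over in the stand (recovered), and the thin one's last press read 20.6 N, just over the 20 N limit; I handed it in without a verdict.

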